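# Reverse the ratchet spanner, check it free-wheels, nip up the grain mill's nut

### The job

The front nut of the grain mill's foot is still loose, and the ratchet ring spanner sitting on it is set to undo. Flip the spanner's little red lever over to tighten, gently; make sure by swinging the handle back anticlockwise, about thirty degrees, that it now ticks round freely without taking the nut along; then work the handle to and fro until the nut is snug on its washer, firm but not strained, and let go. Never back the nut off, and leave the mug, jars, shaker and tumbler around it where they are.

Things in the scene. Friction and masses are not known exactly. Their poses are not given: they have to be found in the camera images.
- mill: hand grain mill, dark cast iron, 285 mm tall, fixed. Origin at worktop height on the axis of its front stud; z up, x from the stud to the column 155 mm behind. The hopper (64 mm radius, 205 to 285 mm up) comes within 91 mm of the stud's axis; plates and crank stick out to -y. The foot's front toe is a boss 54 mm across, 24 mm high, with stud, washer, nut and spanner on it
- stud_axis (a point): point on the common vertical axis of stud, nut and spanner, 39 mm above the worktop. The stud ends 51 mm above the worktop, the nut inside the spanner's ring 44 mm, the ring (57 mm across) 45.5 mm
- spanner_grip (a point): where to hold the spanner: middle of its shank, 150 mm from the stud's axis, 38.5 mm above the worktop. The shank is a flat steel bar 14 mm wide, 9 mm thick (34 to 43 mm above the worktop), running straight out from the axis from 51 to 201 mm, with an eye 25 mm across at 205 mm. The spanner only turns about the stud, it cannot lift off or tilt
- spanner (a joint): angle of the spanner about the stud, rad, growing clockwise seen from above (tightening); at 0 the shank points from the stud along (-0.866, -0.5) in the mill's x, y frame. Starts between 0.09 and 0.24; the worktop is clear for it from about -0.95 to 0.6. Free-wheeling takes about 0.05 N m (under 1 N at the grip)
- selector (a joint): angle of the red direction lever on the spanner, rad, growing anticlockwise from above. At 0 (tip on the clockwise side of the shank): spanner undoes, takes the nut along anticlockwise and ticks freely clockwise. At 0.75 (tip on the anticlockwise side): tightens, takes the nut along clockwise and ticks freely anticlockwise. 20 clicks a turn: up to 18 degrees lost at each reversal
- selector_tip (a point): point on the red lever, 24 mm from its pivot, 53 mm above the worktop. The tab is 8 mm wide, 44 to 58 mm above the worktop, ends 30 mm from the pivot, which lies on the shank's middle line 34 mm from the stud's axis. 3 to 6 N sideways at the tip brings it past the middle, then it snaps over; the ratchet bites that way, so the spanner stands still. Off load, the pawl then drops over
- nut (a joint): angle of the lock nut on the stud, rad, growing clockwise from above (tightening), 0 at the start; 1.5 mm a turn. Its nylon insert makes it turn with about 0.45 N m (3 N of pull at the grip) and keeps it where it is left. It meets the washer after 0.3 to 1.5 rad, different each time and not to be seen; from there the resistance grows by about 1.4 N m a rad
- washer (a joint): squeeze of the hard rubber washer under the nut (black, 41 mm across, 27 mm above the worktop), m: the tightness, too small to measure. 0 until the nut meets it; 0.000032, snug, takes about 0.65 N m on the spanner (4.3 N of pull at the grip, twist of the wrist included); 0.000155, overtightened, 1.35 N m (9 N). Best is 6 to 7 N while turning slowly; some 2 N of it fade at a standstill
- mug: cream mug with a green band, 86 mm wide, 90 mm tall, handle to its -y; stands under the mill's grinding plates to catch the flour; a bystander, origin in the centre of its underside
- salt: glass salt shaker with a grey cap, 44 mm wide, 90 mm tall; a bystander, origin in the centre of its underside
- spice_red: spice jar with a red cap and green label, 45 mm wide, 106 mm tall; a bystander, origin in the centre of its underside
- mustard: glass jar with a black lid, 65 mm wide, 94 mm tall; a bystander, origin in the centre of its underside
- tumbler: clear glass tumbler, 80 mm wide, 91 mm tall; a bystander, origin in the centre of its underside

How it is judged:
By the outcome, as a careful person would: the job done as asked, in the order asked, and still so for the second after the job is handed in, with the robot touching nothing.
It also fails if it takes over 72 s, if anything falls off the work surface, if the arm or the gripper's body presses on something with over 40 N, if the wrist force passes 120 N, or if a joint passes its speed limit or range.

### The arm

A 6-joint arm with a two-finger parallel gripper is mounted at the origin on a cart in front of the work surface, level with it; the furniture and walls round the work are solid. World frame = base frame: x ahead of the robot, y to its left, z up, the work surface at z = 0. Lengths are in mm, angles in rad, forces in N, time in s.
With the tool pointing down it reaches from about 300 to 775 mm from the base axis. Payload 14.6 kg.
Tool frame: the origin (TCP) lies at the very end of the fingers, on their centre line; the grasp point (between the pads) lies 19 mm behind it; z points along the fingers, y is the line along which they close (so a half turn about z gives the same grasp; the last joint's range is limited). The gripper opens to 94 mm and grips with 3 to 60 N. Pads are 16 mm wide; open, the fingers measure 119 mm over their backs; the gripper's body (75 mm by 177 mm) begins 78 mm behind the grasp point.
Start: joints at [-1.39, 0.3, 1.521, -0, 1.321, -0.067], TCP at [134.893, -533.191, 205.446] pointing down, gripper open.
Joint ranges: [-3.03, 3.03], [-0.79, 2.21], [0.23, 2.52], [-1.04, 4.18], [0, 3.07], [-2.55, 2.55]. Speed limits (rad/s): [2.22, 2.22, 2.57, 3.14, 3.14, 3.14].

### API

Orientations are given as [roll, pitch, yaw] about the fixed x, y, z axes, in that order (R = Rz(yaw) Ry(pitch) Rx(roll)).
In Python, from cell import manip gives the robot as it stands.
- The arm moves only by the tool servo_tool, never from a script. Its argument "motion" is a list that holds one entry, the list of rows, each a list of 7 numbers: the shift along the world's x, y, z as a fraction of full scale, then the turn, a rotation vector about the world's x, y, z as a fraction of full scale, then the closure, from 0 (fully open) to 1 (shut). In form: [[[x, y, z, rx, ry, rz, gripper], ...]]. A call has 1 to 10 rows; each row is the pose to reach, as a shift and turn from the pose commanded when the call began, turning the shorter way round; what a row does not reach only later rows make up. Full scale, the value 1, is 0.5 m for a shift and pi rad for a turn. A row lasts 1/10 s, in which the tool goes at most 50 mm and 8.59 degrees, less where a joint would pass 70% of its speed; a pose out of reach is approached as far as the arm can. A call with a number of a shift or a turn outside -1 to 1 is refused whole. A call with a gripper value outside its range is refused whole. The fingers move at their own pace and stop on an object; "newtons" is the grip in N (left out, the last holds). Time passes only in rows, so rows that repeat a pose let the fingers close. It gives the time, the measured TCP pose, the force, the opening and the grip force at its end, in the units of the state.
- manip.read_state(): the state, without advancing time (a new reading comes with each control period).
- manip.camera(name): name is "side" or "top"; returns a dict with "frame" (480x640x3 uint8, red, green, blue), "range_z" (480x640 float32, mm along the optical axis (not along the pixel's ray), 0 where there is no reading), "vfov" (degrees; the focal length in pixels is half the picture's height over the tangent of half this angle, whatever the lens; pixels are square), "cx", "cy" (the principal point, pixels), "k1" (the pictures are not rectified: a ray, as slopes to the right and down, at radius r is drawn at 1 + k1 r^2 times it, then the intrinsics apply), "cam_to_world" (4x4, takes a point from camera to world coordinates). Camera axes: x right, y down, z forward; pixel columns grow to the right and rows downward; lengths in mm; the calibration is good to about 2 mm. A picture is of the moment at which its call begins.
- manip.sign_off(): hands the job in; it is judged then, once.
The state is a dict: "clock": time; "joints": joint angles; "qd": joint speeds; "effort": joint torques, N m; "eef_pos": TCP position; "eef_rot": TCP orientation; "wrist_force": force on the tool from outside, world axes, zero at the start; "moment": the same for the moment, N m; "finger_gap": finger opening in mm; "finger_force": force on a finger pad.
Only numpy, scipy, OpenCV 4.12 (cv2) and the standard library are available. Lean on these libraries where they do the work, as an engineer would, in place of code of your own. Each camera call takes 0.05 s, during which the arm holds its last target. There are 200 camera calls.

## Working session

There is one attempt and no reset: what is moved stays moved. The work goes in short steps, Python scripts to look and compute and a tool call to move; the robot and the scene stay as the last step left them, time stands still between calls to the robot, and variables do not carry over. Pictures are saved under pics/ and viewed, at most 10 in all, crops included, and the job is handed in when it is done.

Besides the shell and the picture viewer there is one more tool, called after "Call:" as name(argument=value, ...), one argument or row to a line, values as JSON. servo_tool: Moves the arm, as the interface text tells. Its arguments: {"type":"object","properties":{"motion":{"type":"array"},"newtons":{"type":"number"}},"required":["motion"]}

```bash
mkdir -p pics; ls; cat > h.py <<'E'
import numpy as np,cv2
from cell import manip
def grab(n):
    c=manip.camera(n); f=240/np.tan(np.radians(c['vfov']/2)); c['f']=f; return c
def ray(c,u,v):
    K=np.array([[c['f'],0,c['cx']],[0,c['f'],c['cy']],[0,0,1.]])
    p=cv2.undistortPoints(np.array([[[u,v]]],float),K,np.array([c['k1'],0,0,0.]))[0,0] if 0 else None
    xd=(u-c['cx'])/c['f'];yd=(v-c['cy'])/c['f'];x,y=xd,yd
    for _ in range(20):
        s=1+c['k1']*(x*x+y*y);x,y=xd/s,yd/s
    T=np.array(c['cam_to_world']);return T[:3,3],T[:3,:3]@np.array([x,y,1.])
def onplane(c,u,v,z):
    o,d=ray(c,u,v);return o+d*(z-o[2])/d[2]
def byrange(c,u,v):
    o,d=ray(c,u,v);return o+d*c['range_z'][int(v),int(u)]
def save(c,n,crop=None,s=1):
    im=c['frame'][:,:,::-1]
    if crop: x0,y0,x1,y1=crop;im=im[y0:y1,x0:x1]
    cv2.imwrite('pics/'+n,cv2.resize(im,None,fx=s,fy=s,interpolation=cv2.INTER_CUBIC))
E
python3 - <<'E'
from h import *
for n in('top','side'):
    c=grab(n);save(c,n+'0.png');print(n,c['f'],c['cx'],c['cy'],c['k1'],np.round(c['cam_to_world'],3).tolist())
print(manip.read_state())
E
```

```text
pics
top 619.0041987442149 324.7119363228908 241.66662390401473 0.02632377463435077 [[-0.017, -0.989, 0.145, 388.846], [-1.0, 0.019, 0.011, -332.735], [-0.014, -0.145, -0.989, 1162.874], [0.0, 0.0, 0.0, 1.0]]
side 605.8503099762183 313.05932198620656 232.3590087476502 -0.10727252858693481 [[-0.926, 0.235, -0.296, 856.612], [0.377, 0.538, -0.754, 513.124], [-0.018, -0.809, -0.587, 688.586], [0.0, 0.0, 0.0, 1.0]]
{'clock': 0.1, 'joints': array([-1.38957642e+00,  3.00395885e-01,  1.52151410e+00, -6.51741266e-06,
        1.32065681e+00, -6.66175732e-02]), 'qd': array([-0.00025485, -0.00060944, -0.00126964,  0.00015713,  0.00070541,
       -0.00064651]), 'effort': array([ 2.03316376e-03, -5.32645547e+01, -3.53284872e+01,  7.09711947e-02,
        2.34352757e-02, -6.23257597e-05]), 'eef_pos': array([ 134.8654346 , -532.97927631,  204.95591176]), 'eef_rot': array([-3.14062026e+00, -5.85477204e-05,  2.47839070e-01]), 'wrist_force': array([-0.45194863,  0.41981262,  0.14808825]), 'moment': array([-0.01535191, -0.02513905, -0.01605993]), 'finger_force': 0.0, 'finger_gap': 93.77502406219558}
```

View pics/top0.png

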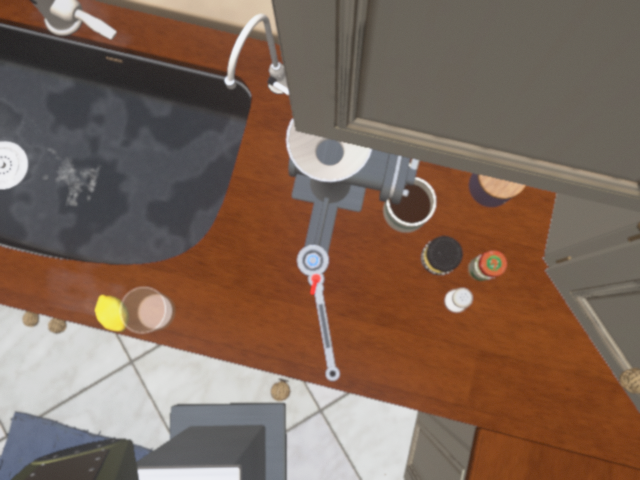

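View pics/side0.png

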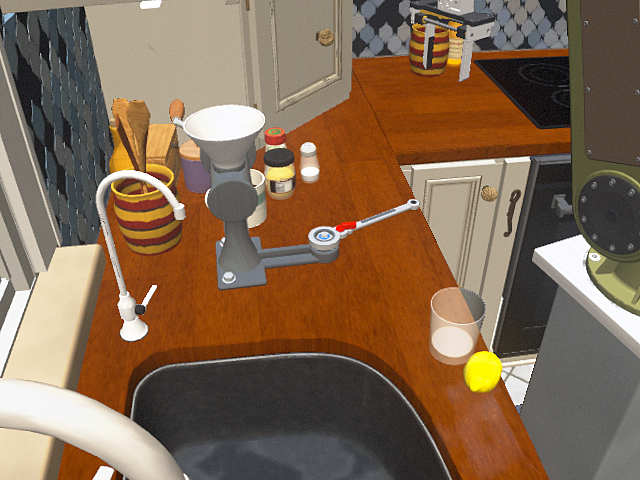

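The top view shows the spanner ring at about (313,261), the eye at (332,373) and the red lever at (316,284). The salt, red spice and mustard stand to the right and the tumbler to the left. The side view agrees.

```bash
python3 - <<'E'
from h import *
c=grab('top');s=grab('side');save(c,'topcrop.png',(260,220,380,400),3.3)
S=onplane(c,313,261,46);E=onplane(c,332.5,373,43)
print('stud',S,'eye',E,np.linalg.norm((E-S)[:2]),np.degrees(np.arctan2(*(E-S)[1::-1])))
S2=onplane(s,323,236,46);E2=onplane(s,414,205,43)
print('side',S2,E2,np.linalg.norm((E2-S2)[:2]),np.degrees(np.arctan2(*(E2-S2)[1::-1])))
for n,k in(('top',c),('side',s)):
    h=cv2.cvtColor(k['frame'],cv2.COLOR_RGB2HSV)
    m=(((h[...,0]<5)|(h[...,0]>174))&(h[...,1]>180)&(h[...,2]>150)).astype(np.uint8)
    N,l,st,ce=cv2.connectedComponentsWithStats(m)
    for i in range(1,N):
        if st[i,4]>25:
            ys,xs=np.nonzero(l==i);j=[ys.argmin(),ys.argmax(),xs.argmin(),xs.argmax()]
            print(n,st[i],ce[i],onplane(k,*ce[i],56)[:2],[(xs[a],ys[a],onplane(k,xs[a],ys[a],58)[:2].round(1).tolist()) for a in j])
for n,u,v,z in(('mustard',442,252,94),('salt',460,299,90),('red',493,264,106),('mug',410,203,90),('tumbler',146,311,45),('hopper',329,145,285)):print(n,onplane(c,u,v,z).round(0))
E
```

```text
stud [ 517.39902363 -298.36312632   46.        ] eye [ 317.59499024 -330.04268934   43.        ] 202.29989241750624 -170.99056928514938
side [ 521.00652343 -294.19961246   46.        ] [ 318.94759338 -320.69260859   43.        ] 203.7883462275711 -172.5302627502769
top [310 285   5  10  28] [311.82142857 290.        ] [ 464.15543807 -295.83629817] [(np.int64(314), np.int64(285), [472.9, -299.9]), (np.int64(311), np.int64(294), [456.9, -294.3]), (np.int64(310), np.int64(291), [462.3, -292.6]), (np.int64(314), np.int64(285), [472.9, -299.9])]
side [265 136  20   9 110] [273.59090909 140.04545455] [ 485.75880261 -664.36814357] [(np.int64(267), np.int64(136), [494.1, -685.9]), (np.int64(270), np.int64(144), [500.5, -645.8]), (np.int64(265), np.int64(138), [501.5, -678.3]), (np.int64(284), np.int64(137), [460.3, -665.1])]
side [336 222  20  10 128] [345.9375    226.0859375] [ 476.60501832 -292.87148123] [(np.int64(346), np.int64(222), [472.4, -301.9]), (np.int64(339), np.int64(231), [495.4, -281.6]), (np.int64(336), np.int64(227), [495.3, -294.9]), (np.int64(355), np.int64(222), [457.4, -295.4])]
mustard [ 524. -524.   94.]
salt [ 442. -552.   90.]
red [ 500. -607.  106.]
mug [ 612. -472.   90.]
tumbler [433.   3.  45.]
hopper [ 661. -332.  285.]
```

View pics/topcrop.png

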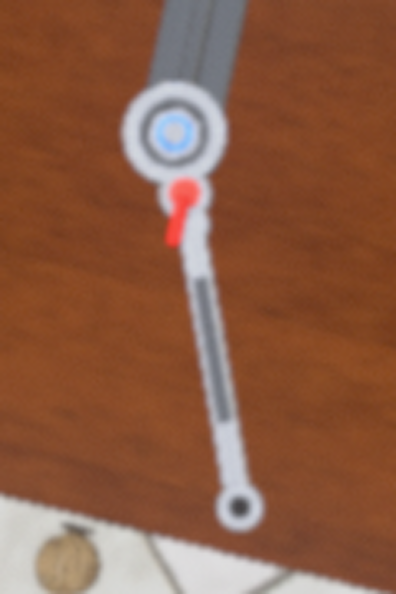

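The stud is at about (519,-296), the shank points to about 188°, and the lever tip sits on its +y (clockwise) side at about (462,-295). The spanner reads about 0.13 rad, which fits the stated range. I'm going above the lever on its +y side with the fingers shut.

Call:
servo_tool(
  motion=[
    [[0.65, 0.54, -0.18, 0, 0, -0.032, 1], [0.65, 0.54, -0.18, 0, 0, -0.032, 1], [0.65, 0.54, -0.18, 0, 0, -0.032, 1], [0.65, 0.54, -0.18, 0, 0, -0.032, 1], [0.65, 0.54, -0.18, 0, 0, -0.032, 1], [0.65, 0.54, -0.18, 0, 0, -0.032, 1], [0.65, 0.54, -0.18, 0, 0, -0.032, 1], [0.65, 0.54, -0.18, 0, 0, -0.032, 1], [0.65, 0.54, -0.18, 0, 0, -0.032, 1], [0.65, 0.54, -0.18, 0, 0, -0.032, 1]],
  ],
  newtons=10,
)

```text
clock: 1.2
eef_pos: [461.7, -260.5, 114.3]
eef_rot: [-3.14, 0.001, 0.151]
wrist_force: [-0.1, 0.6, 0.6]
finger_gap: 17.4
finger_force: 0.0
```

Call:
servo_tool(
  motion=[
    [[0, 0, -0.052, 0, 0, 0, 1], [0, 0, -0.104, 0, 0, 0, 1], [0, 0, -0.132, 0, 0, 0, 1], [0, 0, -0.132, 0, 0, 0, 1], [0, 0, -0.132, 0, 0, 0, 1]],
  ],
)

```text
clock: 1.7
eef_pos: [460.0, -263.7, 50.2]
eef_rot: [3.141, -0.0, 0.147]
wrist_force: [-0.1, -0.3, -0.4]
finger_gap: 0.6
finger_force: 0.0
```

```bash
python3 - <<'E'
from h import *
c=grab('side');save(c,'s1.png',(240,120,440,270),4)
c=grab('top');save(c,'t1.png',(260,220,380,340),4)
s=manip.read_state();print({k:np.round(s[k],3) for k in('clock','eef_pos','eef_rot','wrist_force','finger_gap','joints')})
E
```

```text
{'clock': np.float64(1.8), 'eef_pos': array([ 460.358, -263.734,   50.716]), 'eef_rot': array([ 3.14e+00, -1.00e-03,  1.47e-01]), 'wrist_force': array([-0.251,  0.581, -0.219]), 'finger_gap': np.float64(0.32), 'joints': array([-0.589,  0.439,  1.724,  0.   ,  0.976,  0.834])}
```

View pics/s1.png

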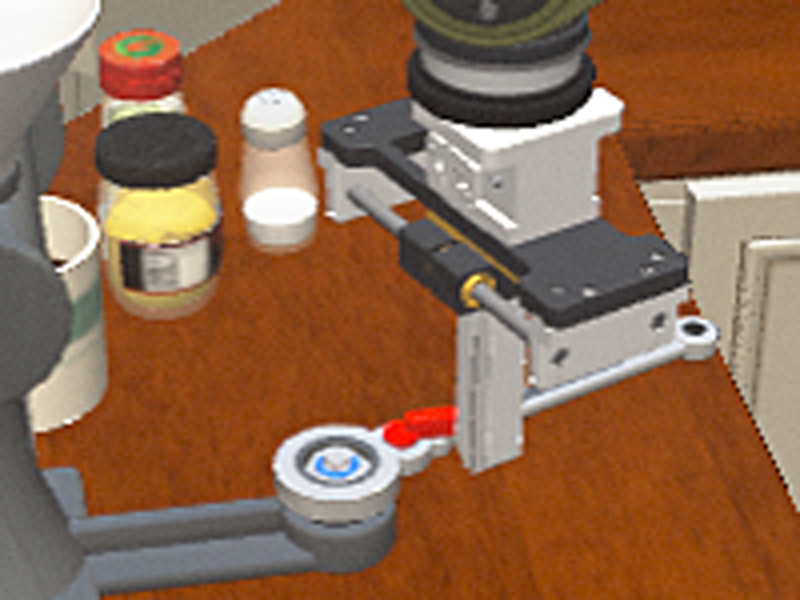

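The close-up shows the shut fingers standing just on the +y side of the red lever tab (around crop pixels (430,420)), above the worktop and level with the tab. Now I'll push gently towards -y.

Call:
servo_tool(
  motion=[
    [[0, -0.008, -0.004, 0, 0, 0, 1], [0, -0.016, -0.004, 0, 0, 0, 1], [0, -0.024, -0.004, 0, 0, 0, 1], [0, -0.026, -0.004, 0, 0, 0, 1], [0, -0.026, -0.004, 0, 0, 0, 1]],
  ],
)

```text
clock: 2.3
eef_pos: [459.9, -276.4, 47.4]
eef_rot: [3.142, 0.0, 0.147]
wrist_force: [0.8, 0.2, -0.6]
finger_gap: 0.8
finger_force: 0.0
```

Call:
servo_tool(
  motion=[
    [[0, -0.003, 0, 0, 0, 0, 1], [0, -0.004, 0, 0, 0, 0, 1], [0, -0.004, 0, 0, 0, 0, 1]],
  ],
)

```text
clock: 2.6
eef_pos: [459.9, -278.2, 47.4]
eef_rot: [3.142, 0.0, 0.147]
wrist_force: [0.7, 0.4, 0.3]
finger_gap: 0.6
finger_force: 0.0
```

Call:
servo_tool(
  motion=[
    [[0, -0.003, 0, 0, 0, 0, 1], [0, -0.004, 0, 0, 0, 0, 1], [0, -0.004, 0, 0, 0, 0, 1]],
  ],
)

```text
clock: 2.9
eef_pos: [459.9, -280.2, 47.4]
eef_rot: [-3.142, 0.0, 0.147]
wrist_force: [-0.2, -0.1, 0.5]
finger_gap: 0.6
finger_force: 0.0
```

Call:
servo_tool(
  motion=[
    [[0, -0.003, 0, 0, 0, 0, 1], [0, -0.004, 0, 0, 0, 0, 1], [0, -0.004, 0, 0, 0, 0, 1]],
  ],
)

```text
clock: 3.2
eef_pos: [459.9, -282.3, 47.4]
eef_rot: [-3.142, 0.0, 0.147]
wrist_force: [-0.7, 1.0, -0.1]
finger_gap: 0.5
finger_force: 0.1
```

Call:
servo_tool(
  motion=[
    [[0, -0.003, 0, 0, 0, 0, 1], [0, -0.003, 0, 0, 0, 0, 1]],
  ],
)

```text
clock: 3.4
eef_pos: [459.9, -283.8, 47.4]
eef_rot: [3.142, -0.0, 0.147]
wrist_force: [-0.4, -0.1, 0.5]
finger_gap: 0.5
finger_force: 0.0
```

Call:
servo_tool(
  motion=[
    [[0, -0.003, 0, 0, 0, 0, 1], [0, -0.003, 0, 0, 0, 0, 1]],
  ],
)

```text
clock: 3.6
eef_pos: [459.9, -285.2, 47.4]
eef_rot: [-3.141, 0.0, 0.147]
wrist_force: [-0.7, 0.4, -0.4]
finger_gap: 0.3
finger_force: 0.6
```

Call:
servo_tool(
  motion=[
    [[0, -0.003, 0, 0, 0, 0, 1], [0, -0.003, 0, 0, 0, 0, 1]],
  ],
)

```text
clock: 3.8
eef_pos: [459.8, -286.7, 47.4]
eef_rot: [-3.141, 0.0, 0.147]
wrist_force: [-1.0, 1.8, 0.5]
finger_gap: 0.3
finger_force: 1.1
```

Call:
servo_tool(
  motion=[
    [[0, -0.003, 0, 0, 0, 0, 1], [0, -0.003, 0, 0, 0, 0, 1]],
  ],
)

```text
clock: 4.0
eef_pos: [459.7, -288.2, 47.4]
eef_rot: [-3.141, 0.001, 0.147]
wrist_force: [-1.7, 2.4, -0.1]
finger_gap: 0.4
finger_force: 1.3
```

```bash
python3 - <<'E'
from h import *
c=grab('side');t=grab('top')
a=cv2.resize(c['frame'][190:270,290:390,::-1],None,fx=4,fy=4,interpolation=2);b=cv2.resize(t['frame'][240:320,270:370,::-1],None,fx=4,fy=4,interpolation=2)
cv2.imwrite('pics/st2.png',np.hstack([a,b]))
E
```

```text
(no output)
```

View pics/st2.png

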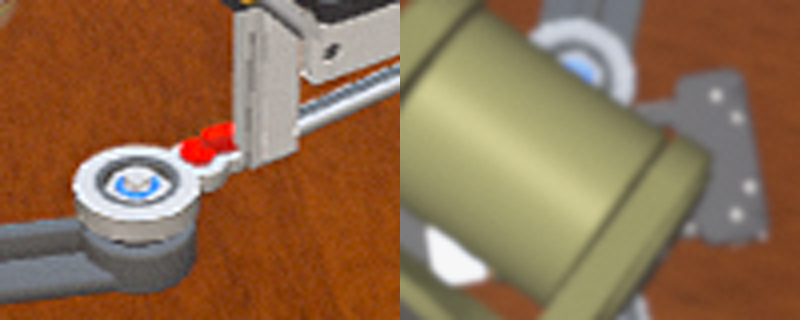

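The fingers now touch the tab (left half, around (230,140)) and the force is building to about 2.4 N. I'll continue in small steps and watch for the snap.

Call:
servo_tool(
  motion=[
    [[0, -0.003, 0, 0, 0, 0, 1], [0, -0.003, 0, 0, 0, 0, 1]],
  ],
)

```text
clock: 4.3
eef_pos: [459.8, -289.8, 47.4]
eef_rot: [-3.141, 0.0, 0.147]
wrist_force: [-2.2, 2.0, 0.3]
finger_gap: 0.3
finger_force: 1.2
```

Call:
servo_tool(
  motion=[
    [[0, -0.003, 0, 0, 0, 0, 1], [0, -0.003, 0, 0, 0, 0, 1]],
  ],
)

```text
clock: 4.5
eef_pos: [459.9, -291.4, 47.4]
eef_rot: [3.141, -0.0, 0.147]
wrist_force: [-2.8, 1.2, 0.3]
finger_gap: 0.5
finger_force: 0.9
```

Call:
servo_tool(
  motion=[
    [[0, -0.003, 0, 0, 0, 0, 1], [0, -0.003, 0, 0, 0, 0, 1]],
  ],
)

```text
clock: 4.7
eef_pos: [460.0, -292.9, 47.5]
eef_rot: [3.141, -0.0, 0.147]
wrist_force: [-1.6, 1.2, -0.6]
finger_gap: 0.3
finger_force: 0.9
```

Call:
servo_tool(
  motion=[
    [[0, -0.003, 0, 0, 0, 0, 1], [0, -0.003, 0, 0, 0, 0, 1]],
  ],
)

```text
clock: 4.9
eef_pos: [459.9, -294.3, 47.5]
eef_rot: [3.142, -0.0, 0.147]
wrist_force: [-1.5, 1.2, -1.2]
finger_gap: 1.0
finger_force: 1.0
```

```bash
python3 - <<'E'
from h import *
c=grab('side');t=grab('top')
a=cv2.resize(c['frame'][190:270,290:390,::-1],None,fx=7,fy=7,interpolation=2)
cv2.imwrite('pics/st3.png',a)
E
```

```text
(no output)
```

View pics/st3.png

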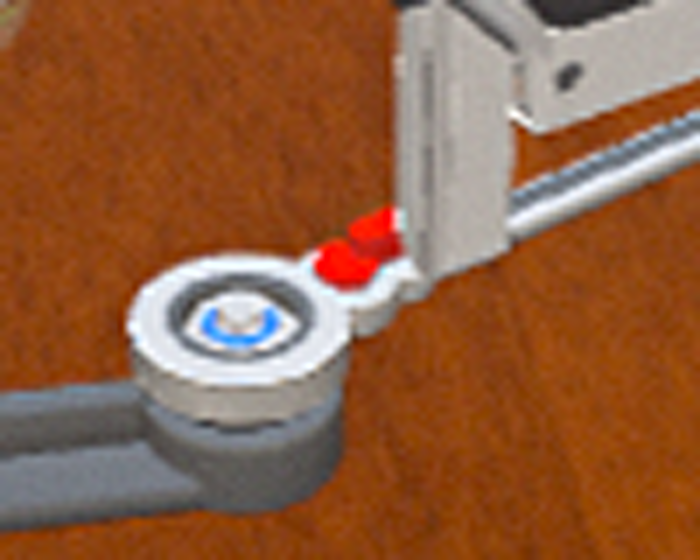

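Call:
servo_tool(
  motion=[
    [[0, -0.003, 0, 0, 0, 0, 1], [0, -0.003, 0, 0, 0, 0, 1]],
  ],
)

```text
clock: 5.2
eef_pos: [459.9, -295.8, 47.5]
eef_rot: [3.142, -0.0, 0.147]
wrist_force: [-1.3, 2.4, -0.3]
finger_gap: 0.7
finger_force: 1.0
```

```bash
python3 - <<'E'
from h import *
c=grab('side')
P=onplane(c,339.3,227.4,58);Q=onplane(c,344.3,222.6,58);print(P,Q,np.degrees(np.arctan2(*(Q-P)[1::-1]))%360)
f=c['frame'][200:245,325:365].astype(int);m=(f[...,0]>150)&(f[...,1]<50)&(f[...,2]<50)
ys,xs=np.nonzero(m);print(m.sum(),xs.min()+325,xs.max()+325,ys.min()+200,ys.max()+200)
print(manip.read_state()['wrist_force'])
E
```

```text
[ 490.38796854 -291.39042559   58.        ] [ 475.96734169 -301.41575858   58.        ] 214.80732991239947
76 335 346 219 230
[-1.01197316  1.91187592  0.08157331]
```

The lever looks past the middle, pointing at about 210°. I'll back off and look.

Call:
servo_tool(
  motion=[
    [[0, 0.02, 0, 0, 0, 0, 1], [0, 0.04, 0, 0, 0, 0, 1], [0, 0.06, 0.04, 0, 0, 0, 0.8], [0, 0.1, 0.1, 0, 0, 0, 0.7], [-0.1, 0.15, 0.1, 0, 0, 0, 0.7], [-0.2, 0.18, 0.1, 0, 0, 0, 0.7]],
  ],
)

```text
clock: 5.85
eef_pos: [367.0, -206.4, 97.8]
eef_rot: [3.14, -0.001, 0.149]
wrist_force: [-0.5, -0.8, 0.2]
finger_gap: 27.2
finger_force: 0.0
```

```bash
python3 - <<'E'
from h import *
c=grab('side');t=grab('top')
a=cv2.resize(c['frame'][190:270,290:390,::-1],None,fx=4,fy=4,interpolation=2);b=cv2.resize(t['frame'][240:320,270:370,::-1],None,fx=4,fy=4,interpolation=2)
cv2.imwrite('pics/st4.png',np.hstack([a,b]))
s=manip.read_state();print(s['clock'],s['eef_pos'],s['wrist_force'])
E
```

```text
5.95 [ 362.94677373 -204.94179231   96.58154669] [0.4824225  0.88870454 0.90256616]
```

View pics/st4.png

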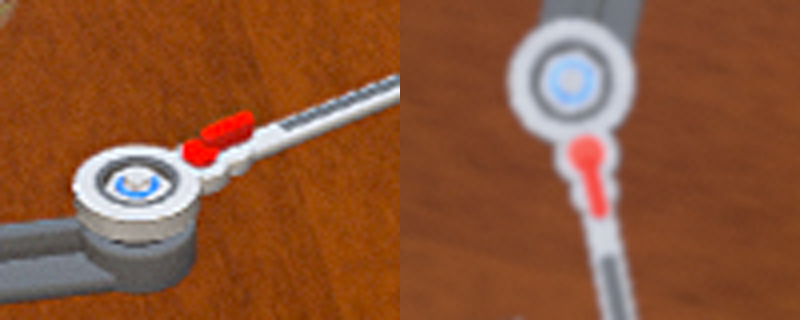

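The lever is now roughly in line with the shank, close to the middle and not snapped over. I'll check that the spanner itself hasn't moved.

```bash
cat >> h.py <<'E'
def lever(c):
    f=c['frame'].astype(int)[265:310,295:340];m=(f[...,0]-np.maximum(f[...,1],f[...,2])>90)&(f[...,1]<130)&(f[...,0]>205)
    ys,xs=np.nonzero(m);p=np.array([onplane(c,x+295,y+265,58)[:2] for x,y in zip(xs,ys)]);return len(p),p
def eye(c):
    g=cv2.GaussianBlur(c['frame'],(0,0),1).astype(int);sub=g[355:390,310:360];m=(sub.min(2)>130)
    N,l,st,ce=cv2.connectedComponentsWithStats(m.astype(np.uint8));return st,ce
E
python3 - <<'E'
from h import *
c=grab('top');im0=cv2.imread('pics/top0.png')[:,:,::-1]
print('lens',[np.round(eye(k)[1],1).tolist() for k in(c,{'frame':im0})])
for fr in(im0,c['frame']):
    k=dict(c);k['frame']=fr
    # shank sides: light pixels per row
    pts=[]
    for v in range(300,366,3):
        r=fr[v,300:350].astype(int);w=np.clip(r[:,2]-60,0,None)*(r[:,0]-r[:,2]<60);
        if w.sum()>0: pts.append(onplane(c,300+(w*np.arange(50)).sum()/w.sum(),v,43)[:2])
    pts=np.array(pts);a=np.polyfit(pts[:,0],pts[:,1],1);print('shank slope deg',np.degrees(np.arctan(a[0])),'y at519',np.polyval(a,519),np.abs(pts[:,1]-np.polyval(a,pts[:,0])).max())
    n,p=lever(k);
    if n>5:
        q=p.mean(0);d=np.linalg.svd(p-q)[2][0];print('lever',n,q,np.degrees(np.arctan(d[1]/d[0])))
E
```

```text
lens [[[25.7, 16.7], [24.4, 12.5], [8.8, 32.0]], [[26.2, 16.6], [21.3, 12.9], [8.8, 32.0]]]
shank slope deg 8.963689260674455 y at519 -297.4404689150791 0.43706731744839544
lever 98 [ 476.15443261 -300.51317181] -15.532169390725354
shank slope deg 0.8044498628093342 y at519 -310.4839626257328 6.149923505197307
lever 90 [ 476.76958169 -305.78848105] 12.484470576595037
```

```bash
python3 - <<'E'
from h import *
c=grab('top');im0=cv2.imread('pics/top0.png')[:,:,::-1]
for fr in(im0,c['frame']):
    pts=[]
    for v in range(296,368,2):
        r=fr[v,308:340].astype(int);w=np.clip(r[:,2]-60,0,None)*(r[:,0]-r[:,2]<60)
        if w.sum()>0: pts.append(onplane(c,308+(w*np.arange(32)).sum()/w.sum(),v,43)[:2])
    pts=np.array(pts)
    for _ in range(6):
        a=np.polyfit(pts[:,0],pts[:,1],1);r=np.abs(pts[:,1]-np.polyval(a,pts[:,0]));
        if r.max()<.7:break
        pts=pts[r<max(.7,1.5*np.median(r))]
    print(len(pts),pts[:,0].min(),'slope',np.degrees(np.arctan(a[0])),'y519',np.polyval(a,519))
save(c,'t5.png',(250,200,410,400),3)
E
```

```text
36 329.78233236123737 slope 9.001472012783017 y519 -297.359371438496
27 336.69076125165566 slope 10.333310010494761 y519 -297.86040231525504
```

View pics/t5.png

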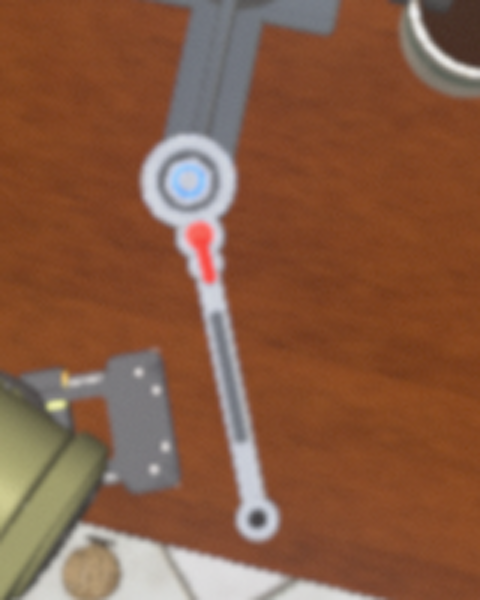

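The spanner has barely moved (about 1°) and the lever is about at dead centre. I'll go back and push the last few millimetres.

Call:
servo_tool(
  motion=[
    [[0.1, -0.05, 0, 0, 0, 0, 1], [0.2, -0.13, 0, 0, 0, 0, 1], [0.2, -0.13, -0.05, 0, 0, 0, 1], [0.2, -0.13, -0.1, 0, 0, 0, 1], [0.2, -0.13, -0.1, 0, 0, 0, 1], [0.2, -0.15, -0.1, 0, 0, 0, 1], [0.2, -0.165, -0.1, 0, 0, 0, 1], [0.2, -0.176, -0.1, 0, 0, 0, 1], [0.2, -0.176, -0.1, 0, 0, 0, 1]],
  ],
  newtons=15,
)

```text
clock: 6.95
eef_pos: [467.8, -297.2, 48.4]
eef_rot: [3.14, -0.001, 0.146]
wrist_force: [0.0, 0.5, -0.2]
finger_gap: 0.4
finger_force: 0.0
```

Call:
servo_tool(
  motion=[
    [[0, -0.004, 0, 0, 0, 0, 1], [0, -0.006, 0, 0, 0, 0, 1]],
  ],
)

```text
clock: 7.15
eef_pos: [467.6, -299.3, 47.7]
eef_rot: [3.141, -0.0, 0.147]
wrist_force: [0.1, -0.6, -0.0]
finger_gap: 0.7
finger_force: 0.0
```

Call:
servo_tool(
  motion=[
    [[0, -0.003, 0, 0, 0, 0, 1]],
  ],
)

```text
clock: 7.25
eef_pos: [467.6, -300.6, 47.6]
eef_rot: [3.141, -0.0, 0.147]
wrist_force: [0.1, 0.6, -0.3]
finger_gap: 0.6
finger_force: 0.3
```

Call:
servo_tool(
  motion=[
    [[0, -0.003, 0, 0, 0, 0, 1]],
  ],
)

```text
clock: 7.35
eef_pos: [467.5, -302.0, 47.4]
eef_rot: [-3.141, 0.0, 0.147]
wrist_force: [0.7, 1.7, -0.7]
finger_gap: 0.7
finger_force: 0.6
```

Call:
servo_tool(
  motion=[
    [[0, -0.003, 0, 0, 0, 0, 1]],
  ],
)

```text
clock: 7.45
eef_pos: [467.5, -303.5, 47.4]
eef_rot: [-3.141, 0.0, 0.147]
wrist_force: [0.3, 0.5, 0.2]
finger_gap: 0.8
finger_force: 0.6
```

Call:
servo_tool(
  motion=[
    [[0, -0.003, 0, 0, 0, 0, 1]],
  ],
)

```text
clock: 7.55
eef_pos: [467.5, -305.1, 47.4]
eef_rot: [-3.141, 0.0, 0.147]
wrist_force: [-1.0, 0.9, 0.2]
finger_gap: 0.4
finger_force: 0.6
```

Call:
servo_tool(
  motion=[
    [[0, -0.002, 0, 0, 0, 0, 1]],
  ],
)

```text
clock: 7.65
eef_pos: [467.5, -306.2, 47.4]
eef_rot: [-3.141, 0.0, 0.147]
wrist_force: [-0.6, 1.9, 0.1]
finger_gap: 0.5
finger_force: 0.6
```

```bash
python3 - <<'E'
from h import *
c=grab('side');s=manip.read_state();print(s['clock'],s['eef_pos'],s['wrist_force'])
f=c['frame'].astype(int)[200:245,320:370];m=(f[...,0]>150)&(f[...,1]<60)&(f[...,2]<60)
ys,xs=np.nonzero(m);p=np.array([onplane(c,x+320,y+200,57)[:2] for x,y in zip(xs,ys)]);q=p.mean(0);d=np.linalg.svd(p-q)[2][0];print(len(p),q,np.degrees(np.arctan(d[1]/d[0])))
E
```

```text
7.7 [ 467.52927563 -306.32887913   47.41390535] [0.41975138 0.33944124 0.4463863 ]
72 [ 488.0297282  -307.51176074] 59.97614723982163
```

Call:
servo_tool(
  motion=[
    [[0, 0.03, 0, 0, 0, 0, 1], [0, 0.07, 0.02, 0, 0, 0, 0.8], [-0.05, 0.13, 0.1, 0, 0, 0, 0.7], [-0.12, 0.2, 0.1, 0, 0, 0, 0.7], [-0.2, 0.22, 0.1, 0, 0, 0, 0.7], [-0.2, 0.22, 0.1, 0, 0, 0, 0.7]],
  ],
)

```text
clock: 8.3
eef_pos: [363.8, -193.3, 97.1]
eef_rot: [-3.14, 0.002, 0.148]
wrist_force: [0.5, 0.2, -0.5]
finger_gap: 27.9
finger_force: 0.0
```

```bash
cat >> h.py <<'E'
def shank(c):
    fr=c['frame'];pts=[]
    for v in range(296,368,2):
        r=fr[v,300:345].astype(int);w=np.clip(r[:,2]-60,0,None)*(r[:,0]-r[:,2]<60)
        if w.sum()>0: pts.append(onplane(c,300+(w*np.arange(45)).sum()/w.sum(),v,43)[:2])
    pts=np.array(pts)
    for _ in range(6):
        a=np.polyfit(pts[:,0],pts[:,1],1);r=np.abs(pts[:,1]-np.polyval(a,pts[:,0]))
        if r.max()<.7:break
        pts=pts[r<max(.7,1.5*np.median(r))]
    return len(pts),np.degrees(np.arctan(a[0])),np.polyval(a,519)
E
python3 - <<'E'
from h import *
c=grab('top');k=grab('side');s=manip.read_state();print(s['clock'],s['eef_pos'])
print(shank(c));n,p=lever(c);q=p.mean(0);d=np.linalg.svd(p-q)[2][0];print(n,q,np.degrees(np.arctan(d[1]/d[0])))
a=cv2.resize(k['frame'][190:270,290:390,::-1],None,fx=4,fy=4,interpolation=2);b=cv2.resize(c['frame'][240:320,270:370,::-1],None,fx=4,fy=4,interpolation=2)
cv2.imwrite('pics/st6.png',np.hstack([a,b]))
E
```

```text
8.4 [ 367.63544381 -195.73549492   98.02913924]
(7, np.float64(-37.17594502129692), np.float64(-408.1230552298013))
101 [ 482.01082969 -318.95214926] 49.59247964680869
```

View pics/st6.png

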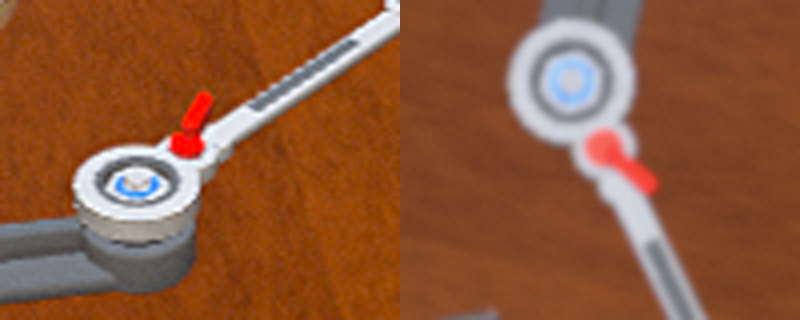

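The lever has clearly snapped to the anticlockwise side. The spanner then ticked back freely by about 15° under roughly 1 N. Now I'll locate the shank for the grasp.

```bash
cat >> h.py <<'E'
S=np.array([518.,-297.])
def shang(c,lo=160,hi=260):
    f=c['frame'].astype(int);vv,uu=np.mgrid[230:400,230:460];vv=vv.ravel();uu=uu.ravel();px=f[vv,uu]
    k=(px.min(1)>105)&(px[:,0]-px[:,2]<45);P=np.array([onplane(c,u,v,43)[:2] for u,v in zip(uu[k],vv[k])])-S
    r=np.hypot(*P.T);a=np.degrees(np.arctan2(P[:,1],P[:,0]))%360;k=(r>95)&(r<212)&(a>lo)&(a<hi);P=P[k];a=a[k];r=r[k]
    h,b=np.histogram(a,np.arange(lo,hi+1,2));m=b[h.argmax()]+1
    k=abs(a-m)<5;return k.sum(),np.median(a[k]),r[k].max(),np.percentile(a[k],[10,90])
E
python3 - <<'E'
from h import *
c=grab('top');print(shang(c));n,d,_,_=shang(c);A=np.radians(d);print(S+150*np.array([np.cos(A),np.sin(A)]))
k=dict(c);k['frame']=cv2.imread('pics/top0.png')[:,:,::-1];print(shang(k));s=manip.read_state();print(s['eef_pos'],s['eef_rot'])
E
```

```text
(np.int64(620), np.float64(205.42942886349752), np.float64(211.5977756798186), array([202.90224287, 208.11507464]))
[ 382.53277107 -361.40985861]
(np.int64(613), np.float64(189.31582241704453), np.float64(211.89304439391393), array([186.80309936, 191.86748183]))
[ 368.24907731 -196.16728013   97.95346056] [ 3.14046712e+00 -1.29445340e-03  1.47327368e-01]
```

Call:
servo_tool(
  motion=[
    [[0.029, -0.33, 0, 0, 0, 0.094, 0.5], [0.029, -0.33, 0, 0, 0, 0.094, 0.5], [0.029, -0.33, 0, 0, 0, 0.094, 0.5], [0.029, -0.33, 0, 0, 0, 0.094, 0.5], [0.029, -0.33, 0, 0, 0, 0.094, 0.5], [0.029, -0.33, 0, 0, 0, 0.094, 0.5]],
  ],
  newtons=8,
)

```text
clock: 9.05
eef_pos: [382.3, -360.9, 96.7]
eef_rot: [-3.141, 0.0, 0.442]
wrist_force: [0.1, 0.7, -0.5]
finger_gap: 47.1
finger_force: 0.0
```

```bash
python3 - <<'E'
from h import *
s=manip.read_state();print({k:np.round(s[k],3) for k in('clock','eef_pos','eef_rot','wrist_force','moment','finger_gap')})
E
```

```text
{'clock': np.float64(9.05), 'eef_pos': array([ 382.294, -360.912,   96.727]), 'eef_rot': array([-3.141,  0.   ,  0.442]), 'wrist_force': array([ 0.077,  0.743, -0.466]), 'moment': array([-0.053, -0.019,  0.013]), 'finger_gap': np.float64(47.136)}
```

Call:
servo_tool(
  motion=[
    [[0, 0, -0.06, 0, 0, 0, 0.5], [0, 0, -0.12, 0, 0, 0, 0.5], [0, 0, -0.154, 0, 0, 0, 0.5], [0, 0, -0.154, 0, 0, 0, 0.5], [0, 0, -0.154, 0, 0, 0, 0.7], [0, 0, -0.154, 0, 0, 0, 1], [0, 0, -0.154, 0, 0, 0, 1], [0, 0, -0.154, 0, 0, 0, 1], [0, 0, -0.154, 0, 0, 0, 1]],
  ],
)

```text
clock: 9.95
eef_pos: [382.2, -361.3, 20.9]
eef_rot: [3.141, -0.0, 0.442]
wrist_force: [0.4, -0.0, 3.0]
finger_gap: 14.1
finger_force: 8.0
```

```bash
cat >> h.py <<'E'
def tq():
    s=manip.read_state();p=s['eef_pos'][:2]-S;f=s['wrist_force'];u=p/np.hypot(*p)
    t=np.array([-u[1],u[0]]);r=np.hypot(*p)
    print('t',round(s['clock'],2),'pos',s['eef_pos'].round(1),'yaw',s['eef_rot'][2].round(3),'r',r.round(1),'ang',np.degrees(np.arctan2(p[1],p[0])).round(2)%360,'F',f.round(1),'Ftan(ccw)',(f[:2]@t).round(2),'Frad',(f[:2]@u).round(2),'Mz',s['moment'][2].round(3),'T',(r/1000*(f[:2]@t)+s['moment'][2]).round(3),'gap',round(s['finger_gap'],1),s['finger_force'].__round__(1))
def arc(deg,rows,start=None):
    s=manip.read_state();p=s['eef_pos'][:2]-S
    for i in range(1,rows+1):
        a=np.radians(deg*i/rows);c,n=np.cos(a),np.sin(a)
        d=np.array([[c,-n],[n,c]])@p-p;print([round(d[0]/500,4),round(d[1]/500,4),0,0,0,round(a/np.pi,4),1],end=', ')
    print()
E
python3 - <<'E'
from h import *
tq();arc(30,10)
E
```

```text
t 9.95 pos [ 382.2 -361.3   20.9] yaw 0.442 r 150.2 ang 205.35 F [ 0.4 -0.   3. ] Ftan(ccw) 0.18 Frad -0.37 Mz -0.086 T -0.058 gap 14.1 8.0
[np.float64(0.0071), np.float64(-0.014), 0, 0, 0, np.float64(0.0167), 1], [np.float64(0.0149), np.float64(-0.0277), 0, 0, 0, np.float64(0.0333), 1], [np.float64(0.0235), np.float64(-0.0409), 0, 0, 0, np.float64(0.05), 1], [np.float64(0.0327), np.float64(-0.0536), 0, 0, 0, np.float64(0.0667), 1], [np.float64(0.0425), np.float64(-0.0659), 0, 0, 0, np.float64(0.0833), 1], [np.float64(0.053), np.float64(-0.0776), 0, 0, 0, np.float64(0.1), 1], [np.float64(0.0641), np.float64(-0.0888), 0, 0, 0, np.float64(0.1167), 1], [np.float64(0.0758), np.float64(-0.0993), 0, 0, 0, np.float64(0.1333), 1], [np.float64(0.088), np.float64(-0.1092), 0, 0, 0, np.float64(0.15), 1], [np.float64(0.1007), np.float64(-0.1185), 0, 0, 0, np.float64(0.1667), 1],
```

The shank is gripped (gap 14.1 mm). Next is the anticlockwise test swing, about 30° in two halves.

Call:
servo_tool(
  motion=[
    [[0.0071, -0.014, 0, 0, 0, 0.0167, 1], [0.0149, -0.0277, 0, 0, 0, 0.0333, 1], [0.0235, -0.0409, 0, 0, 0, 0.05, 1], [0.0327, -0.0536, 0, 0, 0, 0.0667, 1], [0.0425, -0.0659, 0, 0, 0, 0.0833, 1]],
  ],
)

```text
clock: 10.45
eef_pos: [403.5, -394.8, 21.0]
eef_rot: [3.141, 0.0, 0.706]
wrist_force: [-1.2, 0.0, 3.3]
finger_gap: 13.8
finger_force: 8.0
```

```bash
python3 - <<'E'
from h import *
tq()
E
```

```text
t 10.45 pos [ 403.5 -394.8   21. ] yaw 0.706 r 150.6 ang 220.49 F [-1.2  0.   3.3] Ftan(ccw) -0.82 Frad 0.93 Mz -0.047 T -0.171 gap 13.8 8.0
```

Call:
servo_tool(
  motion=[
    [[0.0105, -0.0117, -0.001, 0, 0, 0.0167, 1], [0.0216, -0.0229, -0.002, 0, 0, 0.0333, 1], [0.0333, -0.0334, -0.002, 0, 0, 0.05, 1], [0.0455, -0.0433, -0.002, 0, 0, 0.0667, 1], [0.0582, -0.0526, -0.002, 0, 0, 0.0833, 1], [0.0582, -0.0526, -0.002, 0, 0, 0.0833, 1]],
  ],
)

```text
clock: 11.05
eef_pos: [433.3, -421.8, 20.8]
eef_rot: [3.139, 0.001, 0.968]
wrist_force: [-1.6, -1.7, 10.6]
finger_gap: 14.1
finger_force: 8.0
```

```bash
python3 - <<'E'
from h import *
tq();arc(-20,10);arc(-40,10)
E
```

```text
t 11.05 pos [ 433.3 -421.8   20.8] yaw 0.968 r 150.8 ang 235.85 F [-1.6 -1.7 10.6] Ftan(ccw) -0.33 Frad 2.29 Mz 0.035 T -0.015 gap 14.1 8.0
[np.float64(-0.0086), np.float64(0.0061), 0, 0, 0, np.float64(-0.0111), 1], [np.float64(-0.017), np.float64(0.0124), 0, 0, 0, np.float64(-0.0222), 1], [np.float64(-0.0252), np.float64(0.0191), 0, 0, 0, np.float64(-0.0333), 1], [np.float64(-0.0331), np.float64(0.026), 0, 0, 0, np.float64(-0.0444), 1], [np.float64(-0.0408), np.float64(0.0332), 0, 0, 0, np.float64(-0.0556), 1], [np.float64(-0.0482), np.float64(0.0407), 0, 0, 0, np.float64(-0.0667), 1], [np.float64(-0.0554), np.float64(0.0484), 0, 0, 0, np.float64(-0.0778), 1], [np.float64(-0.0622), np.float64(0.0563), 0, 0, 0, np.float64(-0.0889), 1], [np.float64(-0.0688), np.float64(0.0645), 0, 0, 0, np.float64(-0.1), 1], [np.float64(-0.0752), np.float64(0.073), 0, 0, 0, np.float64(-0.1111), 1], 
[np.float64(-0.017), np.float64(0.0124), 0, 0, 0, np.float64(-0.0222), 1], [np.float64(-0.0331), np.float64(0.026), 0, 0, 0, np.float64(-0.0444), 1], [np.float64(-0.0482), np.float64(0.0407), 0, 0, 0, np.float64(-0.0667), 1], [np.float64(-0.0622), np.float64(0.0563), 0, 0, 0, np.float64(-0.0889), 1], [np.float64(-0.0752), np.float64(0.073), 0, 0, 0, np.float64(-0.1111), 1], [np.float64(-0.0869), np.float64(0.0905), 0, 0, 0, np.float64(-0.1333), 1], [np.float64(-0.0974), np.float64(0.1087), 0, 0, 0, np.float64(-0.1556), 1], [np.float64(-0.1065), np.float64(0.1277), 0, 0, 0, np.float64(-0.1778), 1], [np.float64(-0.1144), np.float64(0.1472), 0, 0, 0, np.float64(-0.2), 1], [np.float64(-0.1208), np.float64(0.1672), 0, 0, 0, np.float64(-0.2222), 1],
```

The spanner free-wheels over the whole 30° at under 1 N. Now the tightening strokes, watching torque.

Call:
servo_tool(
  motion=[
    [[-0.0086, 0.0061, 0.002, 0, 0, -0.0111, 1], [-0.017, 0.0124, 0.003, 0, 0, -0.0222, 1], [-0.0252, 0.0191, 0.003, 0, 0, -0.0333, 1], [-0.0331, 0.026, 0.003, 0, 0, -0.0444, 1], [-0.0408, 0.0332, 0.003, 0, 0, -0.0556, 1], [-0.0482, 0.0407, 0.003, 0, 0, -0.0667, 1], [-0.0554, 0.0484, 0.003, 0, 0, -0.0778, 1], [-0.0622, 0.0563, 0.003, 0, 0, -0.0889, 1], [-0.0688, 0.0645, 0.003, 0, 0, -0.1, 1], [-0.0752, 0.073, 0.003, 0, 0, -0.1111, 1]],
  ],
)

```text
clock: 12.05
eef_pos: [395.1, -383.9, 21.0]
eef_rot: [3.14, -0.001, 0.615]
wrist_force: [6.0, -0.9, -4.4]
finger_gap: 13.8
finger_force: 8.0
```

```bash
python3 - <<'E'
from h import *
tq();arc(-10,5);
E
```

```text
t 12.05 pos [ 395.1 -383.9   21. ] yaw 0.615 r 150.5 ang 215.26 F [ 6.  -0.9 -4.4] Ftan(ccw) 4.22 Frad -4.37 Mz -0.075 T 0.56 gap 13.8 8.0
[np.float64(-0.0059), np.float64(0.0087), 0, 0, 0, np.float64(-0.0111), 1], [np.float64(-0.0115), np.float64(0.0176), 0, 0, 0, np.float64(-0.0222), 1], [np.float64(-0.0168), np.float64(0.0266), 0, 0, 0, np.float64(-0.0333), 1], [np.float64(-0.0218), np.float64(0.0359), 0, 0, 0, np.float64(-0.0444), 1], [np.float64(-0.0264), np.float64(0.0453), 0, 0, 0, np.float64(-0.0556), 1],
```

Call:
servo_tool(
  motion=[
    [[-0.0059, 0.0087, -0.001, 0, 0, -0.0111, 1], [-0.0115, 0.0176, -0.001, 0, 0, -0.0222, 1], [-0.0168, 0.0266, -0.001, 0, 0, -0.0333, 1], [-0.0218, 0.0359, -0.001, 0, 0, -0.0444, 1], [-0.0264, 0.0453, -0.001, 0, 0, -0.0556, 1]],
  ],
)

```text
clock: 12.55
eef_pos: [382.3, -361.5, 20.9]
eef_rot: [3.14, -0.001, 0.441]
wrist_force: [7.4, -1.5, -1.3]
finger_gap: 13.7
finger_force: 8.0
```

```bash
python3 - <<'E'
from h import *
tq();arc(-10,5);
E
```

```text
t 12.55 pos [ 382.3 -361.5   20.9] yaw 0.441 r 150.2 ang 205.43 F [ 7.4 -1.5 -1.3] Ftan(ccw) 4.54 Frad -6.0 Mz -0.099 T 0.583 gap 13.7 8.0
[np.float64(-0.0043), np.float64(0.0095), 0, 0, 0, np.float64(-0.0111), 1], [np.float64(-0.0083), np.float64(0.0192), 0, 0, 0, np.float64(-0.0222), 1], [np.float64(-0.012), np.float64(0.0291), 0, 0, 0, np.float64(-0.0333), 1], [np.float64(-0.0153), np.float64(0.039), 0, 0, 0, np.float64(-0.0444), 1], [np.float64(-0.0183), np.float64(0.0491), 0, 0, 0, np.float64(-0.0556), 1],
```

Call:
servo_tool(
  motion=[
    [[-0.0033, 0.0099, -0.0003, 0, 0, -0.0111, 1], [-0.007, 0.0198, -0.0003, 0, 0, -0.0222, 1], [-0.0107, 0.0297, -0.0003, 0, 0, -0.0333, 1], [-0.014, 0.0396, -0.0003, 0, 0, -0.0444, 1], [-0.017, 0.0497, -0.0003, 0, 0, -0.0556, 1]],
  ],
)

```text
clock: 13.05
eef_pos: [373.6, -337.1, 20.9]
eef_rot: [3.139, -0.001, 0.266]
wrist_force: [2.2, -4.3, -0.2]
finger_gap: 13.9
finger_force: 8.0
```

```bash
python3 - <<'E'
from h import *
tq();arc(-10,5);
E
```

```text
t 13.05 pos [ 373.6 -337.1   20.9] yaw 0.266 r 149.9 ang 195.53 F [ 2.2 -4.3 -0.2] Ftan(ccw) 4.78 Frad -1.0 Mz -0.086 T 0.631 gap 13.9 8.0
[np.float64(-0.0026), np.float64(0.0101), 0, 0, 0, np.float64(-0.0111), 1], [np.float64(-0.0049), np.float64(0.0203), 0, 0, 0, np.float64(-0.0222), 1], [np.float64(-0.0068), np.float64(0.0306), 0, 0, 0, np.float64(-0.0333), 1], [np.float64(-0.0084), np.float64(0.041), 0, 0, 0, np.float64(-0.0444), 1], [np.float64(-0.0095), np.float64(0.0514), 0, 0, 0, np.float64(-0.0556), 1],
```

Call:
servo_tool(
  motion=[
    [[-0.0026, 0.0101, 0, 0, 0, -0.0111, 1], [-0.0049, 0.0203, 0, 0, 0, -0.0222, 1], [-0.0068, 0.0306, 0, 0, 0, -0.0333, 1], [-0.0084, 0.041, 0, 0, 0, -0.0444, 1], [-0.0095, 0.0514, 0, 0, 0, -0.0556, 1]],
  ],
)

```text
clock: 13.55
eef_pos: [369.1, -311.6, 20.9]
eef_rot: [3.139, -0.002, 0.091]
wrist_force: [3.4, -5.0, -2.5]
finger_gap: 13.6
finger_force: 8.0
```

```bash
python3 - <<'E'
from h import *
tq();arc(-10,5);
E
```

```text
t 13.55 pos [ 369.1 -311.6   20.9] yaw 0.091 r 149.6 ang 185.59 F [ 3.4 -5.  -2.5] Ftan(ccw) 5.36 Frad -2.93 Mz -0.049 T 0.753 gap 13.6 8.0
[np.float64(-0.0008), np.float64(0.0104), 0, 0, 0, np.float64(-0.0111), 1], [np.float64(-0.0013), np.float64(0.0208), 0, 0, 0, np.float64(-0.0222), 1], [np.float64(-0.0014), np.float64(0.0313), 0, 0, 0, np.float64(-0.0333), 1], [np.float64(-0.0012), np.float64(0.0417), 0, 0, 0, np.float64(-0.0444), 1], [np.float64(-0.0005), np.float64(0.0522), 0, 0, 0, np.float64(-0.0556), 1],
```

Resistance is rising, so the washer has been met. I'll go slower in small steps.

Call:
servo_tool(
  motion=[
    [[0, 0.0052, 0, 0, 0, -0.0056, 1], [-0.0003, 0.0104, 0, 0, 0, -0.0111, 1], [-0.0005, 0.0156, 0, 0, 0, -0.0167, 1], [-0.0007, 0.0208, 0, 0, 0, -0.0222, 1]],
  ],
)

```text
clock: 13.95
eef_pos: [368.6, -301.3, 20.9]
eef_rot: [3.139, -0.002, 0.022]
wrist_force: [1.9, -6.9, -1.0]
finger_gap: 13.7
finger_force: 8.0
```

```bash
python3 - <<'E'
from h import *
tq()
E
```

```text
t 13.95 pos [ 368.6 -301.3   20.9] yaw 0.022 r 149.5 ang 181.66 F [ 1.9 -6.9 -1. ] Ftan(ccw) 7.0 Frad -1.72 Mz -0.029 T 1.017 gap 13.7 8.0
```

Call:
servo_tool(
  motion=[
    [[0, 0.0052, 0, 0, 0, -0.0056, 1], [0, 0.0104, 0, 0, 0, -0.0111, 1]],
  ],
)

```text
clock: 14.15
eef_pos: [368.6, -296.2, 20.9]
eef_rot: [3.139, -0.002, -0.013]
wrist_force: [2.1, -6.9, -1.9]
finger_gap: 13.6
finger_force: 8.0
```

```bash
python3 - <<'E'
from h import *
tq()
E
```

```text
t 14.15 pos [ 368.6 -296.2   20.9] yaw -0.013 r 149.4 ang 179.68 F [ 2.1 -6.9 -1.9] Ftan(ccw) 6.91 Frad -2.15 Mz -0.043 T 0.988 gap 13.6 8.0
```

Torque is about 1.0 N m (roughly 6.8 N), inside the wanted band. I'll stop, let go and lift clear.

Call:
servo_tool(
  motion=[
    [[0, 0, 0, 0, 0, 0, 1], [0, 0, 0, 0, 0, 0, 0.5], [0, 0, 0, 0, 0, 0, 0.5], [0, 0, 0, 0, 0, 0, 0.5], [0, 0, 0, 0, 0, 0, 0.5], [0, 0, 0.04, 0, 0, 0, 0.5], [0, 0, 0.1, 0, 0, 0, 0.5], [0, 0, 0.18, 0, 0, 0, 0.5], [-0.05, 0.05, 0.25, 0, 0, 0, 0.5], [-0.1, 0.15, 0.25, 0, 0, 0, 0.5]],
  ],
)

```text
clock: 15.15
eef_pos: [321.1, -226.4, 148.5]
eef_rot: [3.138, -0.004, -0.013]
wrist_force: [0.5, 0.2, 0.9]
finger_gap: 47.3
finger_force: 0.0
```

Call:
servo_tool(
  motion=[
    [[0, 0.1, 0, 0, 0, 0, 0.5], [0, 0.2, 0, 0, 0, 0, 0.5], [0, 0.2, 0, 0, 0, 0, 0.5], [0, 0.2, 0, 0, 0, 0, 0.5]],
  ],
)

```text
clock: 15.55
eef_pos: [320.7, -124.7, 145.5]
eef_rot: [3.141, -0.0, -0.009]
wrist_force: [-0.1, -0.6, -0.1]
finger_gap: 46.7
finger_force: 0.0
```

```bash
python3 - <<'E'
from h import *
c=grab('top');k=grab('side');print(shang(c,150,260));tq()
cv2.imwrite('pics/end.png',np.hstack([cv2.resize(c['frame'][160:400,240:540,::-1],(400,320)),cv2.resize(k['frame'][90:330,200:500,::-1],(400,320))]))
E
```

```text
(np.int64(636), np.float64(185.7478393159833), np.float64(211.89304439391393), array([183.11531864, 188.3689585 ]))
t 15.65 pos [ 320.6 -126.   145.3] yaw -0.012 r 261.1 ang 139.1 F [0.9 0.  0.4] Ftan(ccw) -0.62 Frad -0.71 Mz 0.017 T -0.145 gap 46.7 0.0
```

View pics/end.png

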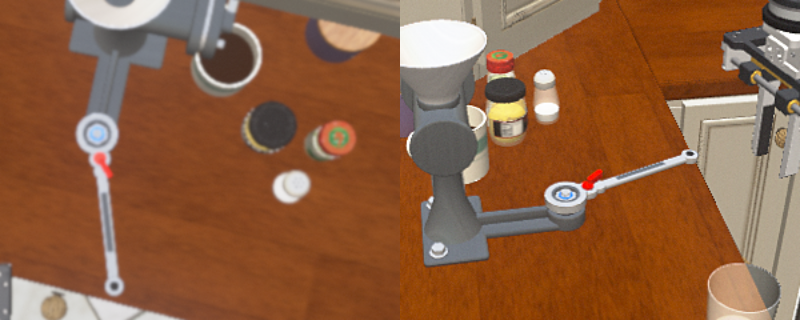

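The final view shows the red lever on the tighten side and the gripper clear of everything. The spanner is free, having ticked back about 6° on release. The mug, jars, shaker and tumbler are where they were.

```bash
python3 -c "
from cell import manip
print(manip.sign_off())"
```

```text
the job is handed in; nothing more can be done
None
```

The job is handed in: I flipped the lever to tighten, saw the handle swing back about 30° at under 1 N, tightened the nut to about 1.0 N m (6.9 N at the grip) and let go, with the bystanders left in place; the handle turned back about 6° on release, and I did not re-check the nut after that.

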